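# Pull the red gel comb out of the casting stand

### The job

Pull the red toothed comb up out of its narrow gap in the casting stand, holding it by the edge that stands out on top, and put it inside the white tray. Lower it into the tray before letting go rather than dropping it from a height, and leave the plain grey blank seated in the other gap.

Things in the scene. Friction and masses are not known exactly. Their poses are not given: they have to be found in the camera images.
- comb_center (a point): Red gel comb, 84 mm long, 30 high, 20 g, standing teeth down in either gap of the stand. Point at its centre, 15 mm below its top edge. Its y axis runs along its length, parallel to the stand's y; its -x axis points up. Top 9 mm: bar 8 mm thick, centred on this point; below it a 3 mm toothed web. Its top 17 mm are exposed. Pinched by a sprung strip: 2 to 5 N pull it up. It may fall over once released: harmless.
- blank_center (a point): Plain grey blank without teeth, otherwise of the same shape, size and axes as the red comb; stands in the other gap and must stay there. Point at its centre, defined as for the comb.
- stand: Gel casting stand, fixed: grey base 150 (x) by 124 (y) by 10 mm, two clear upright cassettes with blue ends, tops 45 mm above the bench. Origin: centre of the underside, on the bench; z up. A gap 3 mm wide, 88 long, 13 deep runs along y in each cassette, at x = -40 and +40 mm. Cassettes are 108 mm long, 18 thick; round them nothing is higher than the base.
- tray: White shallow open tray, fixed: 130 (x) by 170 (y) by 20 mm high, walls and floor 4 mm thick. Origin: centre of its underside, on the bench top; z up.
Mind the look-alikes: they are no part of the job. Of the things that look like the part that bears comb_center, the middle-sized one is meant.

How it is judged:
By the outcome, as a careful person would: the job done as asked, in the order asked, and still so for the second after the job is handed in, with the robot touching nothing.
It also fails if it takes over 38 s, if anything falls off the work surface, if the arm or the gripper's body presses on something with over 40 N, if the wrist force passes 120 N, or if a joint passes its speed limit or range.

### The arm

A 6-joint arm with a two-finger parallel gripper is mounted at the origin on a cart in front of the work surface, level with it; the furniture and walls round the work are solid. World frame = base frame: x ahead of the robot, y to its left, z up, the work surface at z = 0. Lengths are in mm, angles in rad, forces in N, time in s.
With the tool pointing down it reaches from about 275 to 775 mm from the base axis. Payload 14.6 kg.
Tool frame: the origin (TCP) lies on the centre line of the jaws, within the pads' length; the fingertips stand 19 mm ahead of it and the grasp point (between the pads) is the TCP; z points along the fingers, y is the direction in which the jaws open and shut (so a half turn about z gives the same grasp; the last joint's range is limited). The gripper opens to 85 mm and grips with 20 to 120 N. Pads are 22 mm wide; open, the fingers measure 114 mm over their backs; the gripper's body (76 mm by 85 mm) begins 54 mm behind the grasp point. The pads swing forward as they close: fully open they stand 13 mm farther back than shut.
Start: joints at [1.073, 0.263, -0.048, 1.259, 0, 1.415], TCP at [176.47, 494.456, 219.478] pointing down, gripper open.
Joint ranges: [-2.65, 2.65], [-0.89, 1.7], [-1.18, 1.37], [-2.13, 2.11], [-1.35, 1.29], [-3.14, 3.14]. Speed limits (rad/s): [1.89, 1.89, 2.57, 2.79, 3.14, 3.14].

### API

Orientations are given as [roll, pitch, yaw] about the fixed x, y, z axes, in that order (R = Rz(yaw) Ry(pitch) Rx(roll)).
In Python, from workcell import ctrl, imaging gives the robot as it stands. Calls block until the motion is done:
- ctrl.goto(position, orientation): joint-space move of the TCP to a pose.
- ctrl.line_to(position, attitude=None, feed=150): straight line of the TCP; attitude=None keeps the orientation; feed is the mean speed in mm/s.
- ctrl.movej(angles): joint-space move.
- ctrl.release() and ctrl.grasp(f_grip=None): open the fingers fully, or close them until they stop; f_grip is the grip in N (None keeps the last).
- ctrl.dwell(seconds).
- ctrl.solve_ik(position, orientation): joint angles nearest the present ones, or None.
- ctrl.read_state(): the state.
- imaging.snapshot(name): name is "side" or "top" or "wrist"; returns the picture (384x512x3 uint8, red, green, blue); there is no depth.
- imaging.get_calibration(name): a dict with "mtx" (3x3 intrinsics, pixels), "dist" ([k1, k2, p1, p2, k3] as OpenCV has them; the pictures are not rectified), "eye" and "rotation" of the camera in the world. Camera axes: x right, y up, looking along -z (the intrinsics and any distortion apply to the point x, -y, -z); pixel columns grow to the right and rows downward; lengths in mm; the calibration is good to about 2 mm. A picture is of the moment at which its call begins: read the wrist's pose just before it. get_calibration takes no time and is no camera call; for the wrist camera it gives the pose at the moment of the call.
A pose or a line that the arm cannot do raises ctrl.PlanningError and nothing moves.
- ctrl.finish_job(): hands the job in, once; it reports no verdict.
The state is a dict: "time_s": time; "joint_pos": joint angles; "dq": joint speeds; "tau": joint torques, N m; "tool_pos": TCP position; "orientation": TCP orientation; "wrist_force": force on the tool from outside, world axes, zero at the start; "ft_torque": the same for the moment, N m; "gripper_width": opening from 0.0 (shut) to 1.0 (fully open).
Only numpy, scipy, OpenCV 4.12 (cv2) and the standard library are available. Lean on these libraries where they do the work, as an engineer would, in place of code of your own. Each camera call takes 0.05 s, during which the arm holds its last target.

## Working session

There is one attempt and no reset: what is moved stays moved. The work goes in short steps, each a Python script; the robot and the scene stay as the last script left them, time stands still between calls to the robot, and variables do not carry over. Pictures are saved under pics/ and viewed, and the job is handed in when it is done.

```bash
mkdir -p pics; ls; python3 - <<'E'
from workcell import ctrl, imaging
import cv2
for n in ["side","top","wrist"]:
    c=imaging.get_calibration(n); print(n,{k:__import__('numpy').round(v,3).tolist() for k,v in c.items()})
    im=imaging.snapshot(n); cv2.imwrite(f"pics/{n}0.png",im[:,:,::-1])
print(ctrl.read_state())
E
```

```text
pics
side {'mtx': [[412.883, 0.0, 256.554], [0.0, 412.883, 192.978], [0.0, 0.0, 1.0]], 'dist': [-0.082, 0.0, 0.0, 0.0, 0.0], 'eye': [168.067, -745.244, 558.69], 'rotation': [1.049, 0.019, -0.499]}
top {'mtx': [[460.135, 0.0, 256.623], [0.0, 460.135, 182.938], [0.0, 0.0, 1.0]], 'dist': [0.002, 0.0, 0.0, 0.0, 0.0], 'eye': [460.126, 24.297, 1015.192], 'rotation': [0.12, 0.014, -1.557]}
wrist {'mtx': [[310.178, 0.0, 256.108], [0.0, 310.178, 197.198], [0.0, 0.0, 1.0]], 'dist': [-0.04, 0.0, 0.0, 0.0, 0.0], 'eye': [110.676, 517.613, 373.358], 'rotation': [-0.277, 0.001, 1.227]}
{'time_s': 0.15, 'joint_pos': array([ 1.07272531e+00,  2.63432294e-01, -4.87668121e-02,  1.25940014e+00,
        3.31186216e-05,  1.41551470e+00]), 'dq': array([-1.85001858e-03,  8.14970511e-04,  1.29648012e-03,  3.29807844e-04,
       -1.58361962e-04,  1.54824264e-06]), 'tau': array([ 2.39990346e-03, -6.37824082e+01,  3.84649444e+01,  1.05568211e-02,
       -1.03266684e-04,  1.76827751e-05]), 'tool_pos': array([176.34696809, 494.2766313 , 219.13452433]), 'orientation': array([-3.14080452e+00, -1.56898506e-04,  2.79880318e+00]), 'wrist_force': array([ 0.50920796, -0.0230588 ,  0.8992123 ]), 'ft_torque': array([ 0.06436086, -0.02330583,  0.00755978]), 'gripper_width': 1.0013155396108895}
```

View pics/top0.png

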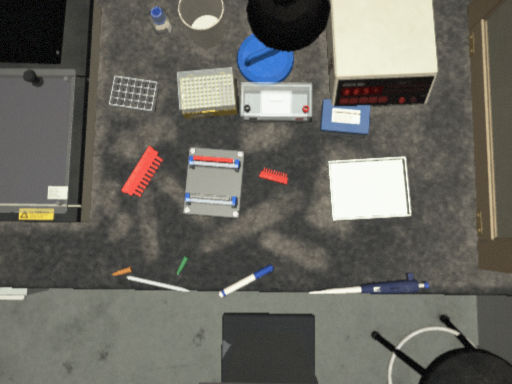

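View pics/side0.png

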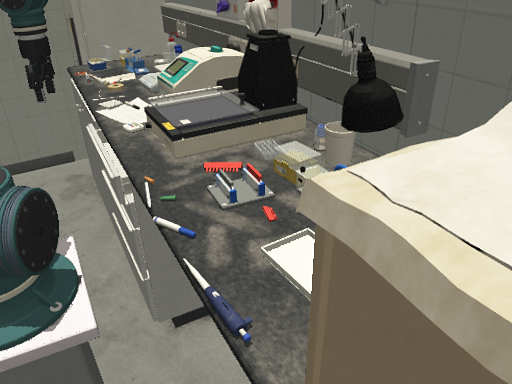

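View pics/wrist0.png

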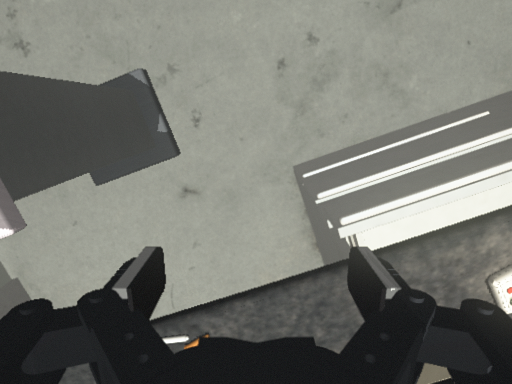

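```bash
python3 - <<'E'
import cv2
im=cv2.imread("pics/top0.png")
cv2.imwrite("pics/c1.png",cv2.resize(im[140:225,110:300],None,fx=4.2,fy=4.2,interpolation=cv2.INTER_CUBIC))
cv2.imwrite("pics/c2.png",cv2.resize(im[145:230,315:425],None,fx=6,fy=6,interpolation=cv2.INTER_CUBIC))
cv2.imwrite("pics/c4.png",cv2.resize(im[142:222,178:250],None,fx=7.5,fy=7.5,interpolation=cv2.INTER_CUBIC))
im=cv2.imread("pics/side0.png")
cv2.imwrite("pics/c3.png",cv2.resize(im[150:225,195:295],None,fx=7.5,fy=7.5,interpolation=cv2.INTER_CUBIC))
E
```

```text
(no output)
```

View pics/c4.png

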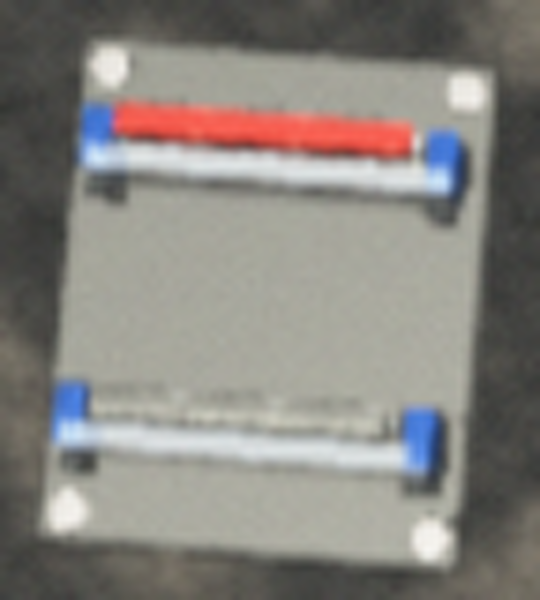

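View pics/c2.png

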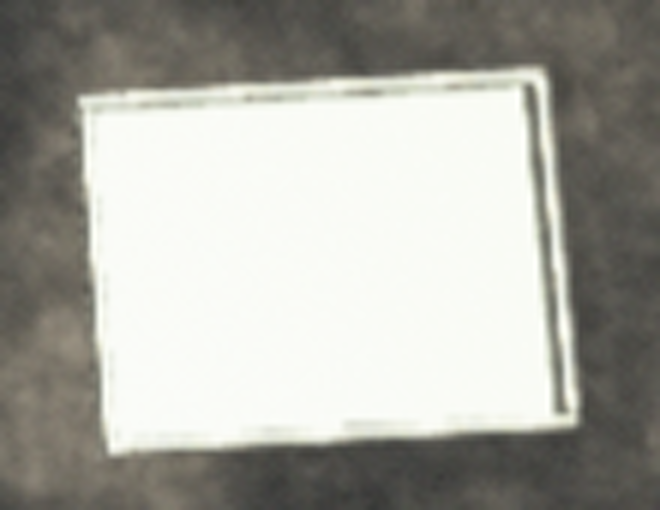

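View pics/c3.png

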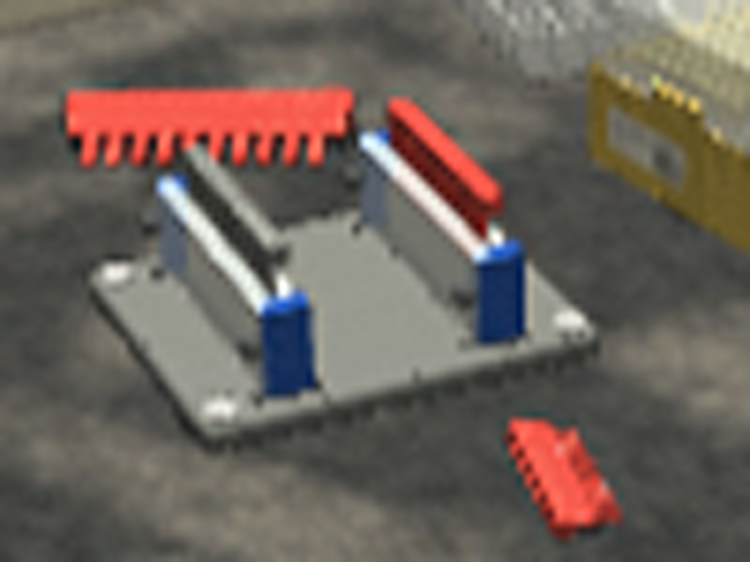

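Three red combs in the top view: a large one loose at (142,171), one in the stand at (213,159) and a small one loose at (273,175). The middle-sized one, standing in the stand's far gap, is the one meant, and both crops confirm it. The grey blank is in the near gap, and the tray is at (370,188).

```bash
cat > h.py <<'E'
import numpy as np, cv2
from scipy.spatial.transform import Rotation as R
from workcell import ctrl, imaging
def cal(n):
    c=imaging.get_calibration(n); r=np.array(c["rotation"])
    Rm=r if r.shape==(3,3) else R.from_euler('xyz',r).as_matrix()
    return np.array(c["mtx"]),np.array(c["dist"]),np.array(c["eye"]),Rm
def ray(n,px,C=None):
    K,d,e,Rm=C or cal(n)
    p=cv2.undistortPoints(np.array(px,float).reshape(-1,1,2),K,d).reshape(-1,2)
    return e,np.c_[p[:,0],-p[:,1],-np.ones(len(p))]@Rm.T
def onz(n,px,z,C=None):
    e,v=ray(n,px,C); return e+v*((z-e[2])/v[:,2])[:,None]
def proj(n,P,C=None):
    K,d,e,Rm=C or cal(n)
    q=(np.atleast_2d(P)-e)@Rm; q=q*[1,-1,-1]
    return cv2.projectPoints(q,np.zeros(3),np.zeros(3),K,d)[0].reshape(-1,2)
E
python3 - <<'E'
from h import *
np.set_printoptions(precision=1,suppress=True)
cr=lambda a,s,o:(np.array(a,float)+.5)/s-.5+o
b=cr([(90,40),(494,70),(458,570),(42,535)],7.5,(178,142)); P=onz("top",b,10); print("base",P,P.mean(0))
print([np.linalg.norm(P[i]-P[i-1]) for i in range(4)])
y=P[0]-P[1]+P[3]-P[2]; print("yaw of y axis",np.arctan2(-y[0],y[1]))
r=cr([(113,103),(413,125),(411,157),(113,136)],7.5,(178,142)); Q=onz("top",r,62); print("red",Q,Q.mean(0)); 
y=Q[0]-Q[1]+Q[3]-Q[2]; print(np.arctan2(-y[0],y[1]))
t=cr([(80,97),(547,68),(579,425),(110,454)],6,(315,145)); T=onz("top",t,20); print("tray",T,T.mean(0),[np.linalg.norm(T[i]-T[i-1]) for i in range(4)])
# side: ends of red top
s=cr([(400,100),(492,190)],7.5,(195,150)); print("side red",onz("side",s,62)); print("pred",(proj("side",Q)-(195,150))*7.5)
E
```

```text
base [[660.4 190.1  10. ]
 [652.6  70.   10. ]
 [504.8  78.   10. ]
 [513.4 199.6  10. ]] [582.8 134.5  10. ]
[np.float64(147.27170537189807), np.float64(120.36537708584146), np.float64(148.07300009479783), np.float64(121.92644000965018)]
yaw of y axis -0.06771441819099207
red [[632.1 174.5  62. ]
 [626.8  90.1  62. ]
 [617.7  90.5  62. ]
 [622.7 174.3  62. ]] [624.8 132.3  62. ]
-0.0615670337672634
tray [[ 630.8 -115.6   20. ]
 [ 643.4 -285.3   20. ]
 [ 513.7 -293.4   20. ]
 [ 501.1 -125.7   20. ]] [ 572.2 -205.    20. ] [np.float64(130.05118797223602), np.float64(170.11786202136074), np.float64(129.9431589934457), np.float64(168.17960730518854)]
side red [[631.9 175.8  62. ]
 [626.1  95.5  62. ]]
pred [[398.8  97.9]
 [497.8 192.4]
 [474.3 198.2]
 [376.5 103.9]]
```

```bash
python3 - <<'E'
from h import *
np.set_printoptions(precision=2,suppress=True)
th=-0.064
for yaw in (th+np.pi/2,th-np.pi/2):
    for p in ([624.5,132,170],[624.5,132,67.5]):
        print(yaw,ctrl.solve_ik(p,[np.pi,0,yaw]))
for yaw in (.074+np.pi/2,.074-np.pi/2):print(ctrl.solve_ik([572,-205,39.5],[np.pi,0,yaw]))
ctrl.goto([624.5,132,170],[np.pi,0,th+np.pi/2])
C=cal("wrist");im=imaging.snapshot("wrist");cv2.imwrite("pics/w1.png",im[:,:,::-1])
np.save("C1.npy",np.array(C,dtype=object),allow_pickle=True)
s=ctrl.read_state();print(s["time_s"],s["tool_pos"],s["orientation"])
print("pred corners",proj("wrist",[[632.1,174.5,62],[626.8,90.1,62],[617.7,90.5,62],[622.7,174.3,62]],C))
E
```

```text
1.5067963267948965 [0.08 0.48 0.15 1.25 0.   1.72]
1.5067963267948965 [ 0.08  0.53 -0.04  1.    0.    1.72]
-1.6347963267948966 [ 0.08  0.48  0.15  1.25  0.   -1.43]
-1.6347963267948966 [ 0.08  0.53 -0.04  1.    0.   -1.43]
[-0.48  0.51 -0.17  0.89  0.    1.02]
[-0.48  0.51 -0.17  0.89  0.   -2.12]
2.275 [624.16 132.97 170.21] [ 3.14 -0.    1.51]
pred corners [[263.08 142.85]
 [262.59 236.35]
 [252.62 236.53]
 [251.92 143.81]]
```

View pics/w1.png

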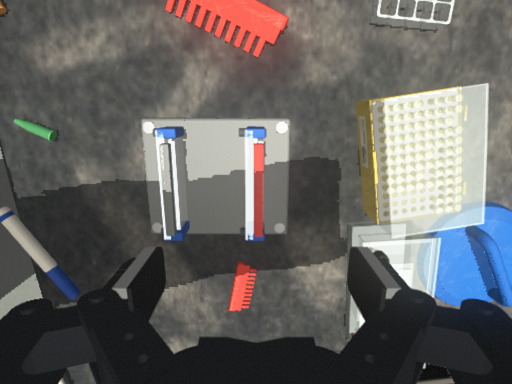

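```bash
python3 - <<'E'
import cv2
im=cv2.imread("pics/w1.png")
cv2.imwrite("pics/w1c.png",cv2.resize(im[120:245,140:295],None,fx=4.8,fy=4.8,interpolation=cv2.INTER_CUBIC))
E
```

```text
(no output)
```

View pics/w1c.png

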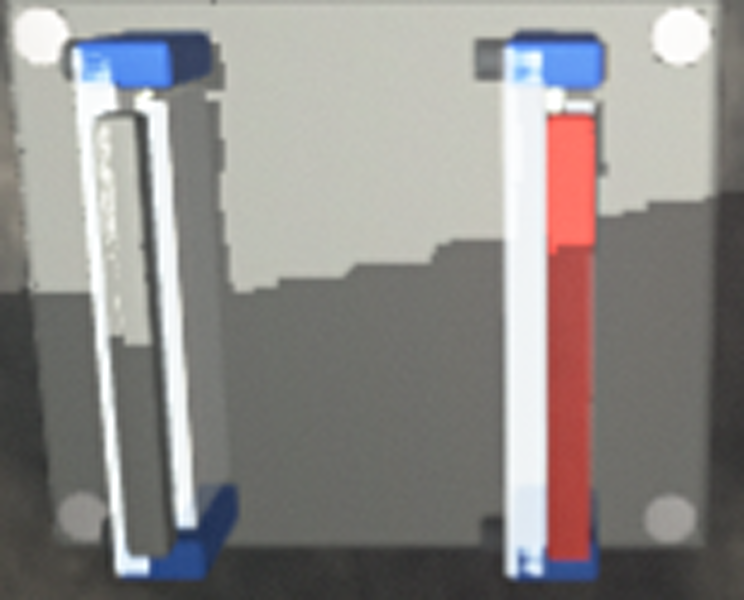

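```bash
python3 - <<'E'
from h import *
np.set_printoptions(precision=2,suppress=True)
C=tuple(np.load("C1.npy",allow_pickle=True))
C=tuple(np.array(c,float) for c in C)
p=(np.array([(596,114),(593,560),(548,560),(547,114)],float)+.5)/4.8-.5+(140,120)
Q=onz("wrist",p,62,C);print(Q,Q.mean(0));y=Q[0]-Q[1]+Q[3]-Q[2];print(np.arctan2(-y[0],y[1]))
E
```

```text
[[632.65 174.05  62.  ]
 [627.31  90.14  62.  ]
 [618.77  90.69  62.  ]
 [624.1  174.59  62.  ]] [625.71 132.37  62.  ]
-0.0635038514470353
```

```bash
python3 - <<'E'
from h import *
np.set_printoptions(precision=2,suppress=True)
o=[np.pi,0,-0.0635+np.pi/2]
def st(t):
    s=ctrl.read_state();print(t,round(s["time_s"],2),s["tool_pos"],s["wrist_force"],round(s["gripper_width"],3))
ctrl.line_to([625.3,132.3,110],o,feed=120)
ctrl.line_to([625.3,132.3,67.5],o,feed=60); st("down")
ctrl.grasp(45); st("grip")
cv2.imwrite("pics/s2.png",cv2.resize(imaging.snapshot("side")[130:230,180:310,::-1],None,fx=6,fy=6,interpolation=cv2.INTER_CUBIC))
E
```

```text
down 3.78 [625.49 132.34  67.77] [-0.64  0.36  0.37] 0.997
grip 4.55 [625.29 132.33  67.51] [-0.16 -0.35 -0.3 ] 0.002
```

View pics/s2.png

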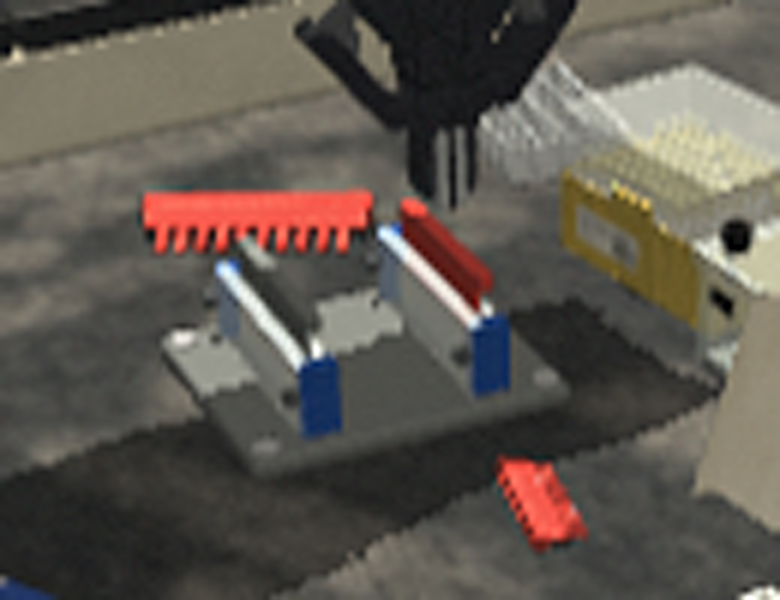

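```bash
python3 - <<'E'
from h import *
np.set_printoptions(precision=1,suppress=True)
P=[[625.3,132.3,z] for z in (48.5,62,67.5,80,90,100,110)]
print((proj("side",P)-(180,130))*6)
print(proj("top",P[:3]))
cv2.imwrite("pics/t2.png",cv2.resize(imaging.snapshot("top")[130:250,150:310,::-1],None,fx=5,fy=5,interpolation=cv2.INTER_CUBIC))
im=imaging.snapshot("wrist");cv2.imwrite("pics/w2.png",im[:,:,::-1])
print(proj("wrist",P))
E
```

```text
[[440.  264. ]
 [439.4 237.1]
 [439.1 226.1]
 [438.4 200.7]
 [437.9 180.3]
 [437.4 159.7]
 [436.8 138.9]]
[[213.3 159.8]
 [212.6 158.7]
 [212.3 158.2]]
[[257.1 229.2]
 [257.2 238.2]
 [257.3 242.3]
 [257.3 252.6]
 [257.4 262. ]
 [257.5 272.8]
 [257.6 285.1]]
```

View pics/w2.png

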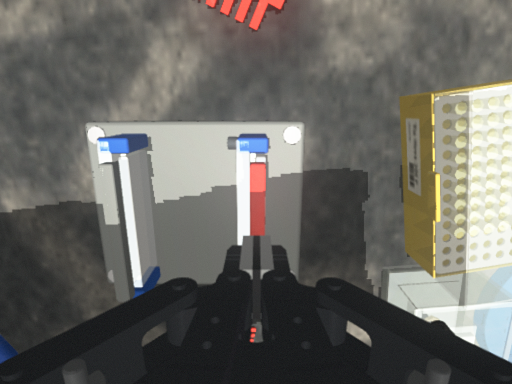

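View pics/t2.png

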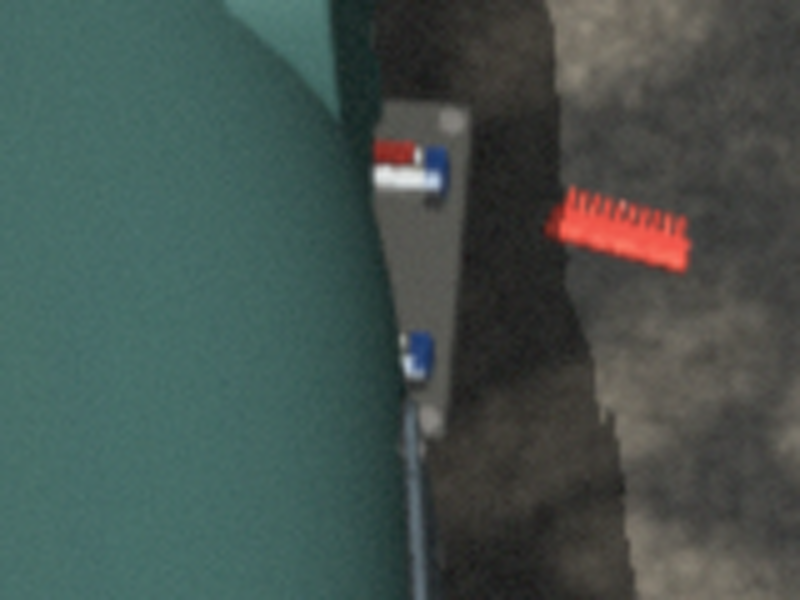

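```bash
python3 - <<'E'
import cv2
im=cv2.imread("pics/w2.png")
cv2.imwrite("pics/w2c.png",cv2.resize(im[140:360,180:340],None,fx=2.7*1,fy=2.7,interpolation=cv2.INTER_CUBIC))
im=cv2.imread("pics/w1.png")
cv2.imwrite("pics/w1d.png",cv2.resize(im[230:384,80:430],None,fx=2.2,fy=2.2,interpolation=cv2.INTER_CUBIC))
from h import *
np.set_printoptions(precision=1,suppress=True)
im=imaging.snapshot("side")[:,:,::-1];cv2.imwrite("pics/s3.png",cv2.resize(im[80:200,200:300],None,fx=5,fy=5,interpolation=cv2.INTER_CUBIC))
C=tuple(np.array(c,float) for c in np.load("C1.npy",allow_pickle=True))
print("eye1",C[2])
for z in (140,150,160,170,180,190):
  print(z,onz("wrist",[(163,250),(348,250),],z,C).ravel())
print("now",cal("wrist")[2],ctrl.read_state()["tool_pos"])
for z in (48,60,70,80,90): print(z,onz("wrist",[(242,236),(272,236)],z).ravel())
E
```

```text
eye1 [627.9 202.  324.5]
140 [561.7 117.8 140.  682.2 110.1 140. ]
150 [565.3 122.3 150.  679.3 115.1 150. ]
160 [568.9 126.9 160.  676.4 120.  160. ]
170 [572.4 131.5 170.  673.4 125.  170. ]
180 [576.  136.  180.  670.5 130.  180. ]
190 [579.6 140.6 190.  667.5 135.  190. ]
now [629.1 201.3 221.8] [625.3 132.3  67.5]
48 [615.9 128.3  48.  634.  127.1  48. ]
60 [616.8 133.3  60.  633.6 132.2  60. ]
70 [617.6 137.5  70.  633.4 136.5  70. ]
80 [618.3 141.7  80.  633.1 140.8  80. ]
90 [619.1 145.9  90.  632.8 145.1  90. ]
```

View pics/w2c.png

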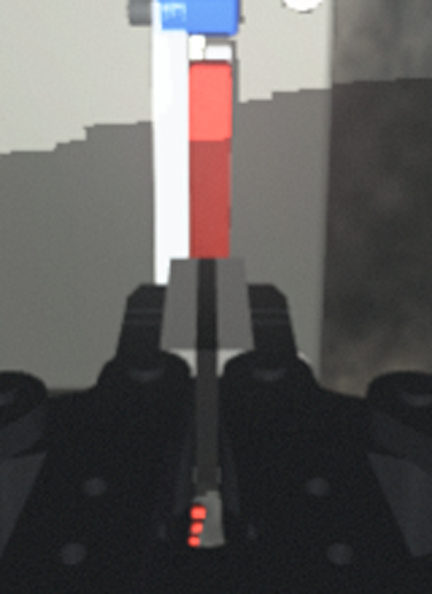

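View pics/s3.png

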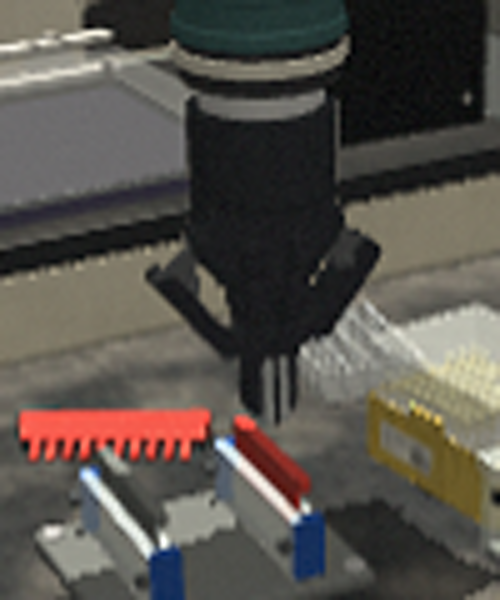

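View pics/w1d.png

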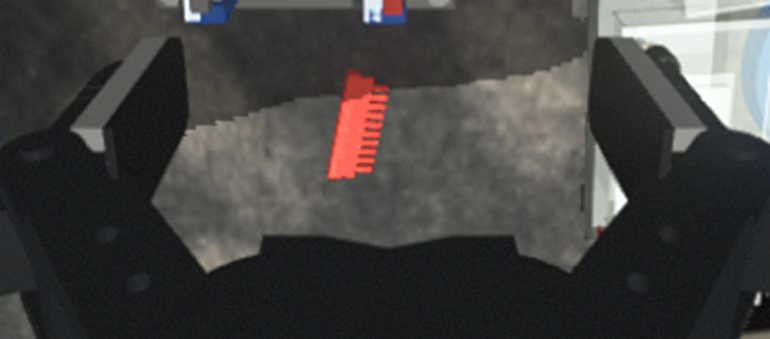

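```bash
python3 - <<'E'
from h import *
np.set_printoptions(precision=1,suppress=True)
im=imaging.snapshot("side")[:,:,::-1];cv2.imwrite("pics/s4.png",cv2.resize(im[140:180,235:285],None,fx=14,fy=14,interpolation=cv2.INTER_NEAREST))
for z in (48,70,75,80,85,90):print(z,(proj("side",[[624.6,121.3,z],[626,143.3,z]])-(235,140)+.5)*14, proj("wrist",[[626,143.3,z]]))
E
```

```text
48 [[287.8 508.9]
 [240.2 462.1]] [[257.1 211.4]]
70 [[285.4 405.7]
 [237.4 360.1]] [[257.3 224.8]]
75 [[284.8 382. ]
 [236.7 336.6]] [[257.3 228.4]]
80 [[284.3 358.2]
 [236.1 313. ]] [[257.4 232.1]]
85 [[283.7 334.2]
 [235.4 289.4]] [[257.4 236.1]]
90 [[283.1 310.2]
 [234.7 265.6]] [[257.4 240.4]]
```

View pics/s4.png

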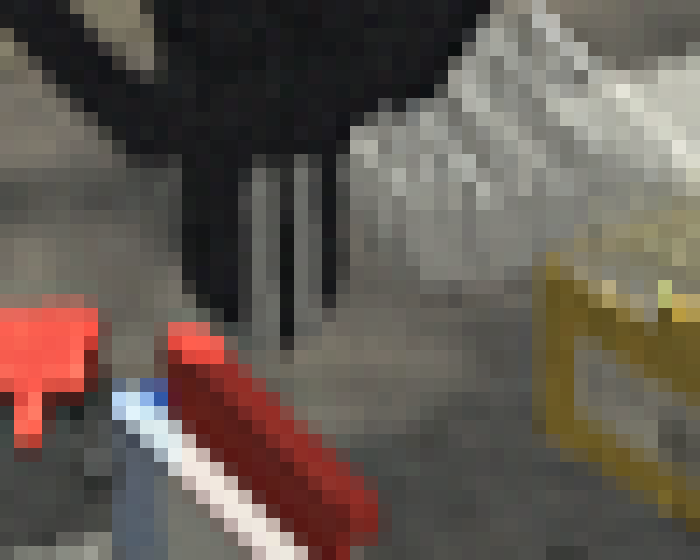

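The fingers closed on nothing (width 0.002). The side and wrist pictures agree that the shut fingertips are at z≈83 with the TCP reading 67.5, so they are about 34 mm higher than stated. I'll correct by the measured tip height, go lower with the force watched, and check after closing.

```bash
python3 - <<'E'
from h import *
np.set_printoptions(precision=2,suppress=True)
o=[np.pi,0,-0.0635+np.pi/2]
def st(t):
    s=ctrl.read_state();print(t,round(s["time_s"],2),s["tool_pos"],s["wrist_force"],round(s["gripper_width"],3)); return s
ctrl.release(); st("open")
for z in (55,45,35.5):
    ctrl.line_to([625.3,132.3,z],o,feed=60)
    if np.abs(st("down")["wrist_force"]).max()>6: break
else:
    ctrl.grasp(45); st("grip")
cv2.imwrite("pics/s5.png",cv2.resize(imaging.snapshot("side")[130:210,210:300,::-1],None,fx=7,fy=7,interpolation=cv2.INTER_CUBIC))
cv2.imwrite("pics/w5.png",imaging.snapshot("wrist")[:,:,::-1])
E
```

```text
open 5.58 [625.31 132.34  67.53] [0.33 0.76 0.05] 1.002
down 5.94 [624.92 132.26  54.36] [ 0.5  -0.95 -0.74] 1.001
down 6.26 [625.   132.26  44.5 ] [-0.18  0.77 -0.56] 1.003
down 6.57 [624.97 132.26  35.01] [0.22 0.05 0.31] 1.0
grip 7.26 [625.6  132.3   35.71] [ 1.35 -0.12  1.77] 0.086
```

View pics/s5.png

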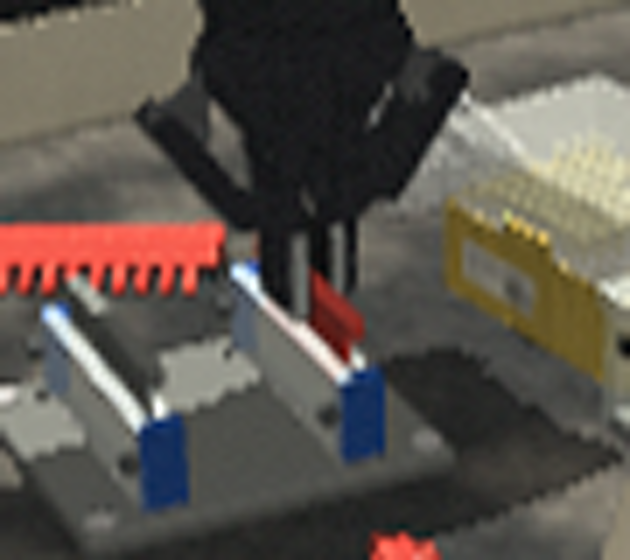

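View pics/w5.png

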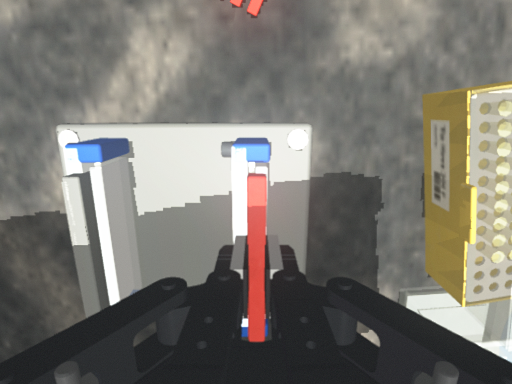

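The jaws now hold the red bar (width 0.086, about 7–8 mm) mid-length, around row 240 in the wrist view, with the tips just above the cassette. Next I pull straight up and check.

```bash
python3 - <<'E'
from h import *
np.set_printoptions(precision=2,suppress=True)
o=[np.pi,0,-0.0635+np.pi/2]
def st(t):
    s=ctrl.read_state();print(t,round(s["time_s"],2),s["tool_pos"],s["wrist_force"],round(s["gripper_width"],3)); return s
for z in (41,50,62): ctrl.line_to([625.3,132.3,z],o,feed=40); st("up")
ctrl.line_to([625.3,132.3,110],o,feed=120); st("up")
cv2.imwrite("pics/s6.png",cv2.resize(imaging.snapshot("side")[100:210,210:300,::-1],None,fx=5,fy=5,interpolation=cv2.INTER_CUBIC))
cv2.imwrite("pics/w6.png",imaging.snapshot("wrist")[:,:,::-1])
ot=[np.pi,0,.074+np.pi/2]
print(ctrl.solve_ik([572,-205,110],ot),ctrl.solve_ik([572,-205,8],ot))
E
```

```text
up 7.65 [625.48 132.31  41.31] [ 0.83 -1.33  3.28] 0.086
up 8.03 [625.02 132.33  50.05] [-0.72 -0.33  0.27] 0.087
up 8.47 [625.43 132.33  62.25] [-0.28 -0.13 -0.36] 0.084
up 9.03 [625.1  132.27 109.43] [-0.46  0.34  0.05] 0.083
[-0.48  0.45 -0.06  1.06  0.    1.02] [-0.48  0.54 -0.21  0.82  0.    1.02]
```

View pics/s6.png

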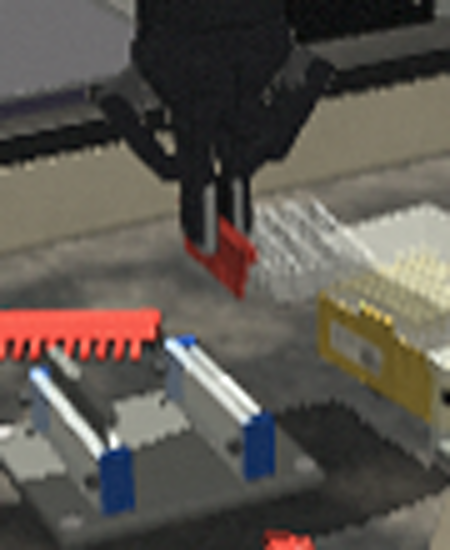

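View pics/w6.png

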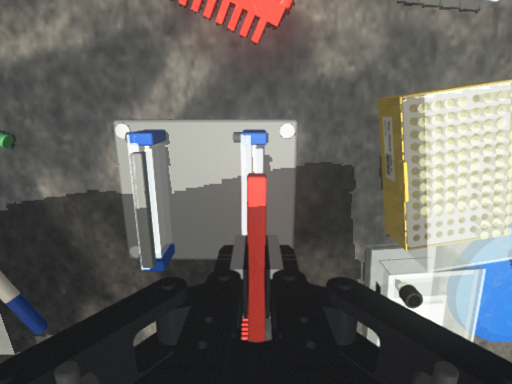

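The comb is out (peak pull about 3 N) and the blank is still seated in the near gap. Next I carry it to the tray.

```bash
python3 - <<'E'
from h import *
np.set_printoptions(precision=2,suppress=True)
ot=[np.pi,0,.074+np.pi/2]
def st(t):
    s=ctrl.read_state();print(t,round(s["time_s"],2),s["tool_pos"],s["wrist_force"],round(s["gripper_width"],3)); return s
ctrl.line_to([625.3,132.3,130],feed=120)
ctrl.line_to([572,-205,130],ot,feed=140); st("over")
ctrl.line_to([572,-205,40],ot,feed=100)
ctrl.line_to([572,-205,13],ot,feed=50); st("low")
z=13
while z>6:
    z-=1; ctrl.line_to([572,-205,z],ot,feed=20); ctrl.dwell(.1)
    if st("d")["wrist_force"][2]>3: break
cv2.imwrite("pics/s7.png",imaging.snapshot("side")[:,:,::-1])
cv2.imwrite("pics/w7.png",imaging.snapshot("wrist")[:,:,::-1])
E
```

```text
over 12.03 [ 572.08 -204.63  129.99] [-0.19 -0.48 -0.48] 0.083
low 13.78 [ 572.04 -205.02   13.01] [-0.73  1.17 -0.31] 0.084
d 14.12 [ 572.08 -205.05   12.15] [-0.22 -0.6  -0.33] 0.086
d 14.47 [ 572.02 -204.98   11.02] [-0.64  0.59  0.79] 0.083
d 14.82 [ 571.99 -205.02    9.99] [-0.79 -0.54 -0.06] 0.084
d 15.18 [ 571.99 -204.98    9.  ] [0.35 0.27 0.29] 0.083
d 15.53 [ 572.01 -204.99    8.  ] [-0.14 -0.26 -0.51] 0.084
d 15.88 [ 572.21 -205.03    7.63] [-2.61  0.9  10.04] 0.085
```

View pics/w7.png

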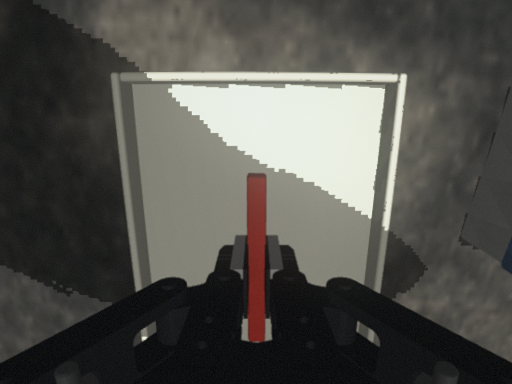

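View pics/s7.png

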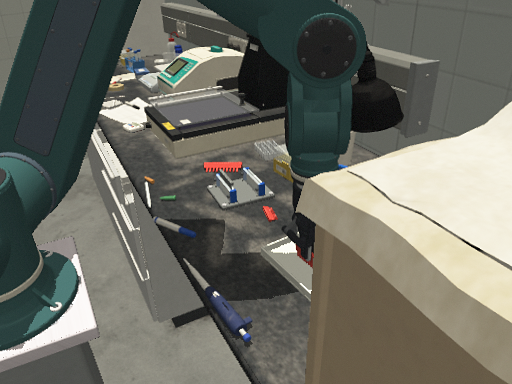

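The comb touches the tray floor: 10 N contact at z≈7.6, where the height correction predicted it. In the wrist view it is centred between the tray walls, with the bar from (257,175) to (257,340). I raise 0.5 mm, release and retreat upwards.

```bash
python3 - <<'E'
from h import *
np.set_printoptions(precision=2,suppress=True)
def st(t):
    s=ctrl.read_state();print(t,round(s["time_s"],2),s["tool_pos"],s["wrist_force"],round(s["gripper_width"],3)); return s
ctrl.line_to([572,-205,8],feed=20); st("pre")
ctrl.release(); st("open")
ctrl.line_to([572,-205,60],feed=80)
ctrl.line_to([572,-205,160],feed=140)
ctrl.dwell(.5);st("up")
cv2.imwrite("pics/w8.png",imaging.snapshot("wrist")[:,:,::-1])
cv2.imwrite("pics/s8.png",cv2.resize(imaging.snapshot("side")[140:300,190:320,::-1],None,fx=3.7,fy=3.7,interpolation=cv2.INTER_CUBIC))
E
```

```text
pre 16.23 [ 572.   -205.      7.98] [ 0.12 -0.77  0.12] 0.085
open 16.96 [ 572.01 -205.      8.  ] [ 0.5  -0.46  0.11] 1.003
up 19.12 [ 572.01 -205.04  159.9 ] [ 0.63 -0.49 -0.37] 0.999
```

View pics/w8.png

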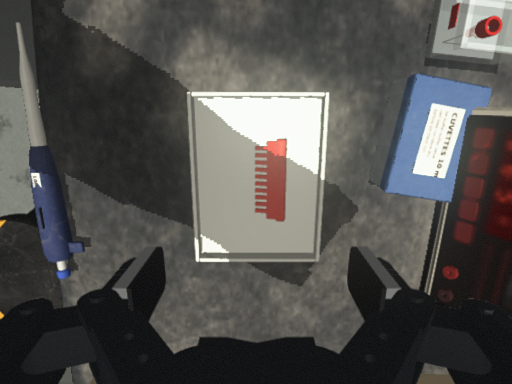

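View pics/s8.png

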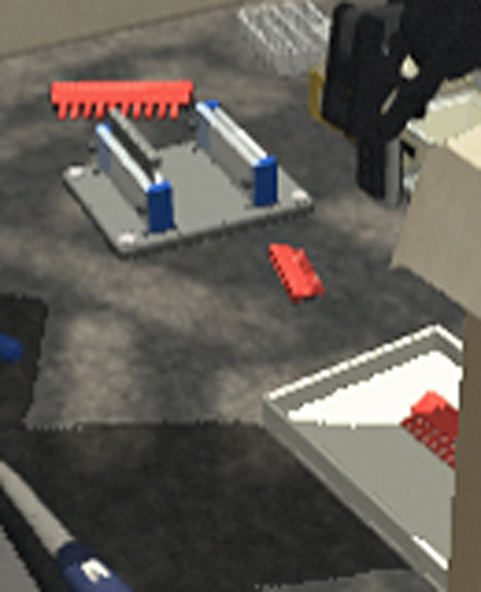

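The comb lies flat well inside the tray (wrist view, columns 254–287, rows 138–221). The blank is still seated, and the robot is clear of everything.

```bash
python3 -c "
from workcell import ctrl
print(ctrl.finish_job())"
```

```text
the job is handed in; nothing more can be done
None
```

The red comb is in the white tray and the grey blank is still in its gap; I handed the job in at about 19 s.

- **Pull:** I gripped the middle-sized red comb by its top bar and pulled it straight up; the highest wrist force I read while lifting was about 3 N.
- **Placing:** I lowered it until it touched the tray floor (10 N contact), backed off 0.4 mm and let go.
- **Last checks:** The pictures show the comb tipped over flat, well inside the tray walls. The blank is seated, the two other red combs are where they were, and the gripper is clear above the tray.
- **What disagreed:** My first grasp closed on air above the comb. In the camera images the closed fingertips stood about 35 mm higher than the tool description says. I corrected for the measured height, and the floor contact at z ≈ 7.6 mm came close to the 7 to 8 mm this predicted.

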